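# Open the child-safe scissors box with its two-dial code

### The job

The kitchen scissors are locked away in the wooden child-safe box. Push the finger pegs round to set the left dial to 2 and the right dial to 4, then push the latch fully across to the right and push the lid back as far as it goes, so that the scissors can be taken out. Leave the mug, the timer and the tin beside the box where they stand.

Things in the scene. Friction and masses are not known exactly. Their poses are not given: they have to be found in the camera images.
- box: Light wooden box, 270 (its x) x 240 (y) x 70 mm high, fixed. Origin at the centre of its underside; x away from the robot, y left, z up. Front (x -135 to 30): solid lock housing, top at z 70, with two dials and the latch. Rear: compartment under the sliding lid. The latch moves only with both dials within about 9 degrees of their code; the lid only when the latch is more than 19 mm across.
- dial_left_axis (a point): Centre of the left dial's top face, at box (-70, 65, 80) mm: level disc, radius 42 mm, showing the number its peg stands at. Numbers are groups of 1 to 6 dots round it, clockwise: 1 at 112.5 degrees, 2 at 67.5, 3 at 22.5, 4 at -22.5, 5 at -67.5, 6 at -112.5, measured at the dial's centre from box x (away from the robot), positive towards box y (left).
- dial_right_axis (a point): Centre of the right dial's top face, at box (-70, -65, 80) mm; this dial, its peg and its numbers are like the left one's.
- dial_left_peg (a point): Centre of the top of the left dial's peg: an upright black cylinder 14 mm in diameter, 25 mm tall above the disc (top at z 105 mm, disc at z 80 mm), its axis 32 mm from the dial's axis.
- dial_right_peg (a point): Centre of the top of the right dial's peg, same sizes.
- dial_left (a joint): Left dial, rad: 0 with the peg at number 1, growing clockwise seen from above by 0.785 a number (2 is 0.785). Stops at -0.3 and 4.2. Moderate friction (about 2 N at the peg), no clicks: it stays where it is left.
- dial_right (a joint): Right dial, rad, counted in the same way (4 is 2.356).
- latch_top (a point): Centre of the top of the latch's black thumb tab, which stands 23 mm above the housing (top at z 93 mm) and measures 26 mm along box x and 10 mm along box y, with 22 x 18 mm steel foot. Locked it stands at box (5, 75) mm, unlocked at (5, 51) mm.
- latch (a joint): Latch travel, m: 0 locked, 0.024 fully across; it grows towards box -y (the robot's right). About 2 N of friction, damped, stays where it is left.
- lid_bar (a point): Centre of the top of the lid's raised push bar: 100 mm long along box y, 12 mm thick along box x, standing 26 mm above the lid (bar top at z 104 mm, lid top at z 78 mm). At box (56, 0) mm when closed.
- lid (a joint): Lid travel, m: 0 closed, 0.07 fully open; it grows along box x, away from the robot, overhanging the box's far end. About 2 N of friction, damped, stays where it is left.
- mug: Two-tone mug, 80 mm across and 94 mm high with a handle, standing loose to the right of the box. Origin at the centre of its underside.
- timer: Red and white kitchen timer, 71 mm across, 54 mm high, standing loose to the left of the box. Origin at the centre of its underside.
- tin: Low food tin, 75 mm across, 58 mm high, standing loose to the right of the box, beyond the mug. Origin at the centre of its underside.

How it is judged (in metres and radians):
On the way, in this order (a step that is already met when the one before it is completed fails the run):
1. both dials stand at their code numbers, left 2 and right 4 (within 0.2 rad) (value of joint dial_left between 0.585 and 0.985 rad and value of joint dial_right between 2.156 and 2.556 rad), for 0.2 s.
2. the latch is pushed fully across (value of joint latch above 0.019 m), for 0.2 s.
At the end, for the whole second after the job is handed in: The left dial stands at 2 and the right dial at 4 (each within 0.2 rad), the latch is across (more than 19 of its 24 mm), and the lid is pushed back more than 62 of its 70 mm and at rest (all of step 1 and value of joint latch above 0.019 m and value of joint lid above 0.062 m and velocity of joint lid below 0.01 m/s); the robot touches nothing.
It fails at once if the mug, the timer or the tin is moved by more than 25 mm (distance of any of mug, timer, tin from where it was at the start of the episode above 0.025 m).
It also fails if it takes over 72 s, if anything falls off the work surface, if the arm or the gripper's body presses on something with over 40 N, if the wrist force passes 120 N, or if a joint passes its speed limit or range.

### The arm

A 7-joint arm with a two-finger parallel gripper is mounted at the origin on a cart in front of the work surface, level with it; the furniture and walls round the work are solid. World frame = base frame: x ahead of the robot, y to its left, z up, the work surface at z = 0. Lengths are in mm, angles in degrees, forces in N, time in s.
With the tool pointing down it reaches from about 350 to 900 mm from the base axis. Payload 8.1 kg.
Tool frame: the origin (TCP) lies midway between the tips of the shut fingers; the grasp point (between the pads) lies pinch_z behind it (pinch_z is the distance from the TCP to the grasp point, in mm); z points along the fingers, y is the line along which they close (so a half turn about z gives the same grasp; the last joint's range is limited). The gripper opens to 92 mm and grips with 3 to 60 N. Pads are 19 mm wide; open, the fingers measure 130 mm over their backs; the gripper's body (75 mm by 190 mm) begins 47 mm behind the grasp point.
Start: joints at [-81.051, 24.895, 1.432, 90.138, -0.665, 64.973, -4.303], TCP at [159.977, 604.193, 226.742] pointing down, gripper open.
Joint ranges: [-149.89, 149.89], [-25.12, 119.58], [-72.63, 75.52], [4.76, 147.25], [-75.54, 255.54], [6.69, 114.76], [-157.13, 157.13]. Speed limits (degrees/s): [127.2, 127.2, 172.46, 172.46, 180, 180, 180].

### API

Orientations are given as [roll, pitch, yaw] about the fixed x, y, z axes, in that order (R = Rz(yaw) Ry(pitch) Rx(roll)).
In Python, from station import state, snapshot, camera_info, job_done, look_for, masks_of, spot_point, pinch_z gives the robot as it stands.
- The arm moves only by the shell command python3 -m crank 'ROWS' [FORCE]. ROWS is JSON, a list of rows, each an object of numbers: "hand": the finger opening in m, from 0 to 0.0918; "x", "y", "z": the shift along the tool's x, y, z in m; "turn": the turn about the tool's z in degrees. A call has 1 to 10 rows; each row shifts and turns the commanded pose from where the row before left it, along the tool's axes as they then stand; what a row does not reach is not made up. A row lasts 1/12 s, in which the tool goes at most 41.7 mm and 7.16 degrees, less where a joint would pass 70% of its speed; a pose out of reach is approached as far as the arm can. A call with a gripper value outside its range is refused whole. The fingers move at their own pace and stop on an object; FORCE is the grip in N (left out, the last holds). Time passes only in rows, so rows that do not move let the fingers close. It gives the time, the measured TCP pose, the force, the opening and the grip force at its end, in the units of the state.
- state(): the state, without advancing time (a new reading comes with each control period).
- snapshot(name): name is "scene" or "top" or "wrist"; returns the picture (480x640x3 uint8, red, green, blue); there is no depth.
- camera_info(name): a dict with "fx", "fy", "cx", "cy" (pixels), "distortion" ([k1, k2, p1, p2, k3] as OpenCV has them; the pictures are not rectified), "rvec" (rotation vector, rad) and "tvec" (3), from world to camera coordinates, as OpenCV has them; the wrist camera has in their place "hand_eye" (4x4, takes a point from camera to tool coordinates, whose origin is the TCP and whose axes are the flange's). Camera axes: x right, y down, z forward; pixel columns grow to the right and rows downward; lengths in mm; the calibration is good to about 2 mm. A picture is of the moment at which its call begins: read the wrist's pose just before it. camera_info takes no time and is no camera call.
- job_done(): hands the job in; it is judged then, once.
Trained networks look in the newest picture that a camera, given by its name, has taken for a name from the list of things; names that differ only in an ending like _2 or _b are one class to them, and where a whole thing is asked for, a point or a joint stands for the part that bears it (a point fixed in the world has none). Each returns a list of dicts, best first, with "conf" (0 to 1); they miss things now and then, are a little off and sometimes report something else, mostly with a low value. They report only what shows in the picture. A call takes as long as a camera call.
- look_for(camera, label): "uv" ([column, row] in pixels, amid what is visible of it).
- masks_of(camera, label): "mask" (480x640 bool, what is visible of it) and "uv" ([column, row] in pixels, amid what is visible of it).
- spot_point(camera, label): "uv" ([column, row] in pixels: a listed point, or the origin of a listed thing).
The state is a dict: "t": time; "q": joint angles; "joint_vel": joint speeds; "joint_efforts": joint torques, N m; "ee_pos": TCP position; "ee_rot": TCP orientation; "wrist_force": force on the tool from outside, world axes, zero at the start; "moment": the same for the moment, N m; "grip_width": opening from 0.0 (shut) to 1.0 (fully open); "grip_force": force on a finger pad.
Only numpy, scipy, OpenCV 4.12 (cv2) and the standard library are available. Lean on these libraries where they do the work, as an engineer would, in place of code of your own. Each camera call takes 0.05 s, during which the arm holds its last target. There are 200 camera calls.

## Working session

There is one attempt and no reset: what is moved stays moved. The work goes in short steps, Python scripts to look and compute and a shell command to move; the robot and the scene stay as the last step left them, time stands still between calls to the robot, and variables do not carry over. Pictures are saved under pics/ and viewed, at most 10 in all, crops included, and the job is handed in when it is done.

```bash
ls; mkdir -p pics; cat > h.py <<'E'
import numpy as np, cv2
from station import *
from scipy.spatial.transform import Rotation as R
def ray(cam,uv):
    c=camera_info(cam);K=np.array([[c['fx'],0,c['cx']],[0,c['fy'],c['cy']],[0,0,1.]])
    n=cv2.undistortPoints(np.array([[uv]],float),K,np.array(c['distortion']))[0,0]
    d=np.array([n[0],n[1],1.])
    Rm=cv2.Rodrigues(np.array(c['rvec'],float))[0];t=np.array(c['tvec'],float).ravel()
    return -Rm.T@t,Rm.T@d
def at_z(cam,uv,z):
    o,d=ray(cam,uv);return o+d*(z-o[2])/d[2]
E
python3 - <<'E'
from h import *
print(state(),pinch_z)
for cam in ['top','scene']:
    im=snapshot(cam);cv2.imwrite(f'pics/{cam}0.png',im[:,:,::-1])
    c=camera_info(cam);print(cam,ray(cam,(320,240)))
    for l,z in [('box',0),('dial_left_axis',80),('dial_right_axis',80),('dial_left_peg',105),('dial_right_peg',105),('latch_top',93),('lid_bar',104),('mug',0),('timer',0),('tin',0)]:
        for r in spot_point(cam,l)[:2]: print(cam,l,np.round(r['uv'],1),round(r['conf'],2),np.round(at_z(cam,r['uv'],z),1))
E
```

```text
pics
{'t': 0.0, 'q': array([-81.0494342 ,  24.93752696,   1.43185429,  90.18771234,
        -0.66222134,  64.97270769,  -4.30142645]), 'joint_vel': array([-0.05566414,  0.04888149, -0.00673662, -0.06907354,  0.10640753,
       -0.04558603, -0.0262702 ]), 'joint_efforts': array([ 9.61826336e-04, -6.67871904e+01,  9.86006297e-01, -3.14460218e+01,
       -6.02407311e-02,  4.29772201e-02,  1.88463505e-04]), 'ee_pos': array([159.91177101, 603.68458273, 225.94290359]), 'ee_rot': array([-1.79910941e+02,  1.07692532e-02,  1.65168504e+02]), 'wrist_force': array([ 0.08351973, -0.27499585, -0.21995042]), 'moment': array([ 0.01888132,  0.00641351, -0.04112746]), 'grip_force': 0.0, 'grip_width': 0.9997898204287134} 18.8
top (array([ 472.2411872 ,   37.67397663, 1235.8293427 ]), array([ 0.10451967, -0.02750385, -0.99414884]))
top box [278.9 250.3] 0.74 [582.1  87.    0. ]
top box [332.2 276.1] 0.6 [528.6 -20.2   0. ]
top dial_left_axis [244.2 287.6] 0.64 [505.1 149.8  80. ]
top dial_right_axis [313.  283.5] 0.78 [511.4  20.   80. ]
top dial_left_peg [259.7 278.8] 0.69 [520.4 118.6 105. ]
top dial_
[... 524 characters left out ...]
[ 0.62756142,  0.60369099, -0.49274978]))
scene box [302.3 254.1] 0.85 [576.7  98.7   0. ]
scene dial_left_axis [268.4 232.6] 0.72 [502.4 132.3  80. ]
scene dial_right_axis [305.  244.8] 0.56 [516.6  26.1  80. ]
scene dial_left_peg [274.3 222.1] 0.79 [516.1 124.3 105. ]
scene dial_right_peg [321.8 237.4] 0.68 [533.6 -10.6 105. ]
scene latch_top [285.4 213.3] 0.67 [580.6 154.8  93. ]
scene lid_bar [317.6 213. ] 0.58 [616.5  79.8 104. ]
scene lid_bar [409.  259.6] 0.33 [ 581.5 -210.6  104. ]
scene mug [378.3 285.1] 0.61 [ 590.2 -126.7    0. ]
scene timer [284.2 214.1] 0.62 [699.7 290.7   0. ]
scene timer [263.6 225.6] 0.59 [616.2 284.1   0. ]
scene tin [406.4 264.1] 0.64 [ 703.  -123.1    0. ]
```

```bash
python3 - <<'E'
from h import *
im=cv2.imread('pics/top0.png')[150:350,150:420]
cv2.imwrite('pics/top0c.png',cv2.resize(im,None,fx=2.96,fy=2.96,interpolation=cv2.INTER_CUBIC))
E
```

```text
(no output)
```

View pics/top0c.png

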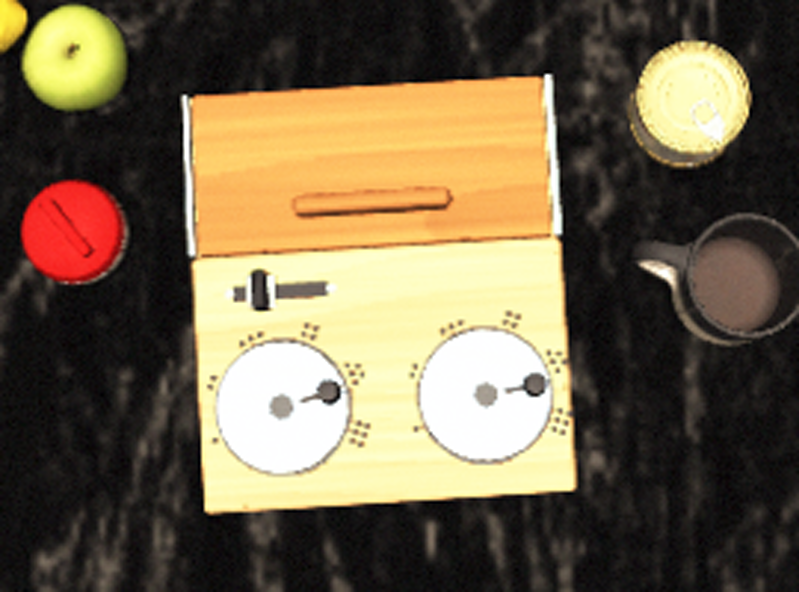

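The top view shows the box turned about 3° with its housing towards the robot. Both pegs stand near 5: left at crop (329,391), right at (535,384). The latch tab is at (261,289), the lid bar at (372,202), and the mug handle points towards the box. The network points agree with this. Next I'll fit the box pose and work out the first move.

```bash
cat >> h.py <<'E'
def rows_to(p,yaw):
    "total shift in present tool axes (m) and turn (deg) to reach world p (mm) and yaw, tool down"
    s=state();M=R.from_euler('xyz',s['ee_rot'],degrees=True)
    d=M.inv().apply(np.array(p)-s['ee_pos'])/1000
    return np.round(d,4),round(-((yaw-s['ee_rot'][2]+180)%360-180),1)
E
python3 - <<'E'
from h import *
from scipy.optimize import least_squares
f=lambda x,y:(150+x/2.96,150+y/2.96)
B=np.array
obs=[('top',(244.2,287.6),(-70,65,80)),('top',(313,283.5),(-70,-65,80)),('top',f(282,406),(-70,65,80)),('top',f(486,394),(-70,-65,80)),('top',f(205,512),(-135,120,70)),('top',f(577,490),(-135,-120,70)),
('top',f(194,257),(30,120,70)),('top',f(558,238),(30,-120,70)),('top',(272.8,217.1),(56,0,104)),('top',f(372,200),(56,0,104)),('top',f(261,288),(5,75,93)),('top',(236.3,245.4),(5,75,93))]
P=[B(at_z(c,uv,b[2])[:2]) for c,uv,b in obs]; Q=[B(b[:2]) for _,_,b in obs]
def T(p,q): a=np.radians(p[2]);return B([[np.cos(a),-np.sin(a)],[np.sin(a),np.cos(a)]])@q+p[:2]
r=least_squares(lambda p:np.concatenate([T(p,q)-w for q,w in zip(Q,P)]),[578,88,2.8],loss='soft_l1',f_scale=3)
print(r.x);print(np.round(r.fun.reshape(-1,2),1))
for n,uvs,c in [('L',[(259.7,278.8),f(329,391)],(-70,65)),('R',[(329.3,278.3),f(535,384)],(-70,-65))]:
    for uv in uvs:
        d=at_z('top',uv,105)[:2]-T(r.x,B(c)); print(n,d,np.degrees(np.arctan2(d[1],d[0]))-r.x[2],np.hypot(*d))
    print('axis',T(r.x,B(c)))
print(rows_to([520,120,200],100))
E
```

```text
[578.89405067  86.70325669   2.68451217]
[[ 0.8 -1.4]
 [ 0.6 -1.5]
 [ 0.   0.6]
 [-0.1  0.7]
 [-0.3  1.7]
 [-0.5  0.5]
 [ 0.1  2.3]
 [ 1.5 -1.4]
 [-0.3 -4.5]
 [ 0.6  0.8]
 [ 0.1  2.2]
 [-3.5 -1.3]]
L [ 14.42934249 -29.70386881] -66.7752744703305 33.02310928442281
L [  8.32416182 -32.34555762] -78.25255319215424 33.39950251106107
axis [505.92650232 148.35337338]
R [  7.79490411 -28.32602167] -77.29839218211669 29.37897264577618
R [  5.11975228 -30.95452794] -83.29304578073163 31.375064352443065
axis [512.01523894  18.49603903]
(array([-0.472 , -0.3759,  0.0267]), np.float64(65.2))
```

```bash
python3 -m crank '[{"x":-0.0236,"y":-0.0188,"hand":0.04},{"x":-0.0236,"y":-0.0188},{"x":-0.0236,"y":-0.0188},{"x":-0.0236,"y":-0.0188},{"x":-0.0236,"y":-0.0188},{"x":-0.0236,"y":-0.0188},{"x":-0.0236,"y":-0.0188},{"x":-0.0236,"y":-0.0188},{"x":-0.0236,"y":-0.0188},{"x":-0.0236,"y":-0.0188}]' 10 >/dev/null
python3 -m crank '[{"x":-0.0236,"y":-0.0188,"hand":0.04},{"x":-0.0236,"y":-0.0188},{"x":-0.0236,"y":-0.0188},{"x":-0.0236,"y":-0.0188},{"x":-0.0236,"y":-0.0188},{"x":-0.0236,"y":-0.0188},{"x":-0.0236,"y":-0.0188},{"x":-0.0236,"y":-0.0188},{"x":-0.0236,"y":-0.0188},{"x":-0.0236,"y":-0.0188}]'
python3 -m crank '[{"turn":7},{"turn":7},{"turn":7},{"turn":7},{"turn":7},{"turn":7},{"turn":7},{"turn":7},{"turn":7},{"x":0}]' 
python3 - <<'E'
from h import *
s=state();print(s);im=snapshot('wrist');cv2.imwrite('pics/w1.png',im[:,:,::-1])
c=camera_info('wrist');print(c)
for l in ['dial_left_peg','dial_right_peg','dial_left_axis','dial_right_axis','latch_top']:
    for r in spot_point('wrist',l)[:2]:print(l,r)
E
```

```text
{'t': 1.1, 'q': array([-81.05122462,  24.89527917,   1.43289043,  90.13781658,
        -0.66425375,  64.97226819,  -4.3025132 ]), 'joint_vel': array([ 0.03498273,  0.06744295,  0.05004593,  0.03380524, -0.00251375,
        0.10842255, -0.03720967]), 'joint_efforts': array([ 2.99434159e-04, -6.67686081e+01,  9.83811244e-01, -3.14801717e+01,
       -6.06875704e-02,  3.26619367e-02,  3.93656001e-05]), 'ee_pos': array([159.97927592, 604.19910433, 226.73843756]), 'ee_rot': array([1.79996955e+02, 1.01931717e-03, 1.65167923e+02]), 'wrist_force': array([-0.60672489, -0.50147608, -0.48497591]), 'moment': array([ 0.00608377, -0.03425514, -0.01574347]), 'grip_force': 0.0, 'grip_width': 0.9974664733906984}
{'fx': 431.35835219643576, 'fy': 431.35835219643576, 'cx': 318.30021095527917, 'cy': 232.53714974269954, 'distortion': array([0.02458275, 0.        , 0.        , 0.        , 0.        ]), 'hand_eye': array([[ 8.92911695e-04, -9.65147196e-01, -2.61706118e-01,
         6.98361236e+01],
       [ 9.99999595e-01,  8.91594804e-04,  1.23769014e-04,
        -1.04184866e+00],
       [ 1.13880499e-04, -2.61706123e-01,  9.65147601e-01,
        -1.58590484e+02],
       [ 0.00000000e+00,  0.00000000e+00,  0.00000000e+00,
         1.00000000e+00]])}schema error: expected keys hand, x, y, z, turn
schema error: expected keys hand, x, y, z, turn
schema error: expected keys hand, x, y, z, turn
```

View pics/w1.png

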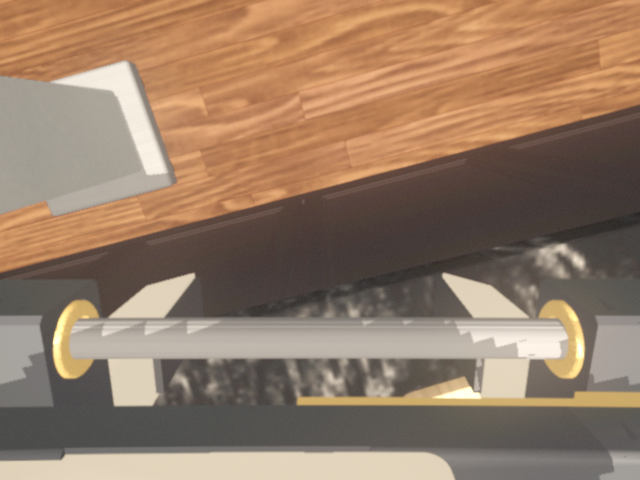

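The wrist view showed only the floor and the fingers, because every row must carry all five keys and the moves were refused. I'll repeat them in full.

```bash
python3 -m crank '[{"hand":0.04,"x":-0.0236,"y":-0.0188,"z":0,"turn":0},{"hand":0.04,"x":-0.0236,"y":-0.0188,"z":0,"turn":0},{"hand":0.04,"x":-0.0236,"y":-0.0188,"z":0,"turn":0},{"hand":0.04,"x":-0.0236,"y":-0.0188,"z":0,"turn":0},{"hand":0.04,"x":-0.0236,"y":-0.0188,"z":0,"turn":0},{"hand":0.04,"x":-0.0236,"y":-0.0188,"z":0,"turn":0},{"hand":0.04,"x":-0.0236,"y":-0.0188,"z":0,"turn":0},{"hand":0.04,"x":-0.0236,"y":-0.0188,"z":0,"turn":0},{"hand":0.04,"x":-0.0236,"y":-0.0188,"z":0,"turn":0},{"hand":0.04,"x":-0.0236,"y":-0.0188,"z":0,"turn":0}]' 15
python3 -m crank '[{"hand":0.04,"x":-0.0236,"y":-0.0188,"z":0,"turn":0},{"hand":0.04,"x":-0.0236,"y":-0.0188,"z":0,"turn":0},{"hand":0.04,"x":-0.0236,"y":-0.0188,"z":0,"turn":0},{"hand":0.04,"x":-0.0236,"y":-0.0188,"z":0,"turn":0},{"hand":0.04,"x":-0.0236,"y":-0.0188,"z":0,"turn":0},{"hand":0.04,"x":-0.0236,"y":-0.0188,"z":0,"turn":0},{"hand":0.04,"x":-0.0236,"y":-0.0188,"z":0,"turn":0},{"hand":0.04,"x":-0.0236,"y":-0.0188,"z":0,"turn":0},{"hand":0.04,"x":-0.0236,"y":-0.0188,"z":0,"turn":0},{"hand":0.04,"x":-0.0236,"y":-0.0188,"z":0,"turn":0}]' >/dev/null
python3 - <<'E'
from h import *
s=state();print(s['q'],s['ee_pos'],s['ee_rot'],s['t'])
print(rows_to([514.4,117.4,226],90))
E
```

```text
t: 2.23
ee_pos: [340.7, 360.8, 227.0]
ee_rot: [180.0, 0.0, 165.2]
wrist_force: [0.5, 0.7, -0.2]
grip_width: 0.435
grip_force: 0.0
[-31.75458833  16.44041039  16.88712783 103.88921882  -5.43459802
  60.42276724  62.33809019] [520.78074829 118.61174659 226.95373497] [1.79976462e+02 2.25794637e-02 1.65172907e+02] 3.0667
(array([ 0.0059, -0.0028,  0.001 ]), np.float64(75.2))
```

```bash
python3 -m crank '[{"hand":0.04,"x":0,"y":0,"z":0,"turn":7},{"hand":0.04,"x":0,"y":0,"z":0,"turn":7},{"hand":0.04,"x":0,"y":0,"z":0,"turn":7},{"hand":0.04,"x":0,"y":0,"z":0,"turn":7},{"hand":0.04,"x":0,"y":0,"z":0,"turn":7},{"hand":0.04,"x":0,"y":0,"z":0,"turn":7},{"hand":0.04,"x":0,"y":0,"z":0,"turn":7},{"hand":0.04,"x":0,"y":0,"z":0,"turn":7},{"hand":0.04,"x":0,"y":0,"z":0,"turn":7},{"hand":0.04,"x":0,"y":0,"z":0,"turn":7}]'
cat >> h.py <<'E'
def wat_z(s,uv,z):
    c=camera_info('wrist');K=np.array([[c['fx'],0,c['cx']],[0,c['fy'],c['cy']],[0,0,1.]])
    n=cv2.undistortPoints(np.array([[uv]],float),K,np.array(c['distortion']))[0,0]
    H=np.array(c['hand_eye']);M=R.from_euler('xyz',s['ee_rot'],degrees=True).as_matrix()
    o=M@H[:3,3]+s['ee_pos'];d=M@H[:3,:3]@np.array([n[0],n[1],1.])
    return o+d*(z-o[2])/d[2]
BX=np.array([578.9,86.7]);BY=np.radians(2.7)
def tob(p):
    d=np.array(p)[:2]-BX;return np.array([np.cos(BY)*d[0]+np.sin(BY)*d[1],-np.sin(BY)*d[0]+np.cos(BY)*d[1]])
def tow(b): return BX+np.array([np.cos(BY)*b[0]-np.sin(BY)*b[1],np.sin(BY)*b[0]+np.cos(BY)*b[1]])
def wlook(name,labels):
    s=state();im=snapshot('wrist');cv2.imwrite(f'pics/{name}.png',im[:,:,::-1])
    Z=dict(dial_left_axis=80,dial_right_axis=80,dial_left_peg=105,dial_right_peg=105,latch_top=93,lid_bar=104)
    for l in labels:
        for r in spot_point('wrist',l)[:2]:
            p=wat_z(s,r['uv'],Z[l]);print(l,np.round(r['uv']),round(r['conf'],2),'world',np.round(p[:2],1),'box',np.round(tob(p),1))
E
python3 - <<'E'
from h import *
wlook('w2',['dial_left_peg','dial_right_peg','dial_left_axis','dial_right_axis','latch_top','lid_bar'])
E
```

```text
t: 3.9
ee_pos: [520.0, 120.0, 226.8]
ee_rot: [180.0, -0.0, 94.8]
wrist_force: [0.3, 0.5, -0.0]
grip_width: 0.439
grip_force: 0.0
dial_left_peg [310. 225.] 0.92 world [515.  117.7] box [-62.3  34. ]
dial_right_peg [304. 398.] 0.82 world [521.1 -15.7] box [-62.6 -99.5]
dial_left_axis [305. 172.] 0.6 world [508.1 149.4] box [-67.8  65.9]
latch_top [413. 165.] 0.87 world [580.5 162.3] box [ 5.2 75.4]
latch_top [477. 279.] 0.5 world [638.  85.] box [58.9 -4.5]
lid_bar [480. 279.] 0.91 world [635.1  89.2] box [56.2 -0.1]
lid_bar [313. 227.] 0.29 world [516.9 116.4] box [-60.6  32.6]
```

View pics/w2.png

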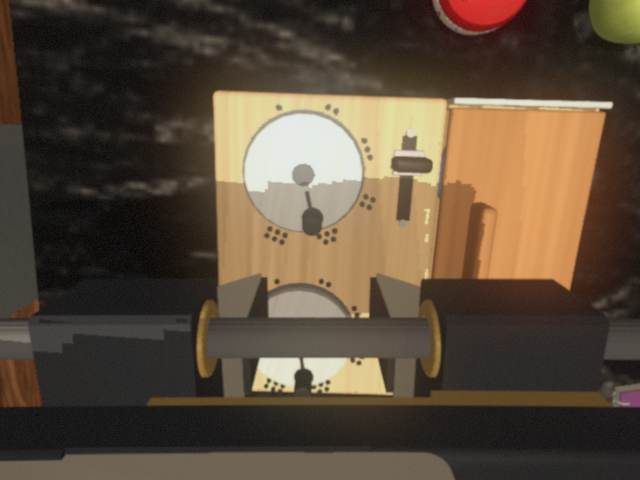

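Left peg is at pixel (310,225) and right peg at (304,398), which puts both near −76° in the box frame. The latch and lid bar also agree with the fitted pose. Now I'll go down on the left peg and grip it.

```bash
python3 -m crank '[{"hand":0.04,"x":-0.002,"y":-0.0052,"z":0.01,"turn":0},{"hand":0.04,"x":0,"y":0,"z":0.02,"turn":0},{"hand":0.04,"x":0,"y":0,"z":0.02,"turn":0},{"hand":0.04,"x":0,"y":0,"z":0.02,"turn":0},{"hand":0.04,"x":0,"y":0,"z":0.02,"turn":0},{"hand":0.04,"x":0,"y":0,"z":0.02,"turn":0},{"hand":0.04,"x":0,"y":0,"z":0.015,"turn":0},{"hand":0.04,"x":0,"y":0,"z":0.015,"turn":0},{"hand":0.04,"x":0,"y":0,"z":0,"turn":0},{"hand":0.04,"x":0,"y":0,"z":0,"turn":0}]' 15
python3 -m crank '[{"hand":0.0,"x":0,"y":0,"z":0,"turn":0},{"hand":0.0,"x":0,"y":0,"z":0,"turn":0},{"hand":0.0,"x":0,"y":0,"z":0,"turn":0},{"hand":0.0,"x":0,"y":0,"z":0,"turn":0},{"hand":0.0,"x":0,"y":0,"z":0,"turn":0},{"hand":0.0,"x":0,"y":0,"z":0,"turn":0}]' 15
```

```text
t: 5.08
ee_pos: [514.6, 117.1, 86.4]
ee_rot: [-179.9, 0.0, 95.2]
wrist_force: [0.1, 0.4, -0.5]
grip_width: 0.433
grip_force: 0.0
t: 5.58
ee_pos: [515.5, 117.6, 87.3]
ee_rot: [179.9, -0.0, 95.2]
wrist_force: [0.3, -0.4, 3.7]
grip_width: 0.146
grip_force: 15.0
```

```bash
python3 -m crank '[{"hand":0,"x":0.00088,"y":0.00323,"z":0,"turn":-6},{"hand":0,"x":0.00088,"y":0.00323,"z":0,"turn":-6},{"hand":0,"x":0.00088,"y":0.00323,"z":0,"turn":-6},{"hand":0,"x":0.00088,"y":0.00323,"z":0,"turn":-6},{"hand":0,"x":0.00088,"y":0.00323,"z":0,"turn":-6},{"hand":0,"x":0.00088,"y":0.00323,"z":0,"turn":-6}]'
python3 - <<'E'
from h import *
s=state();d=s['ee_pos'][:2]-tow((-70,65));print(d,np.degrees(np.arctan2(d[1],d[0])),np.hypot(*d),s['q'][6],s['grip_width'])
E
```

```text
t: 6.08
ee_pos: [532.2, 128.6, 87.3]
ee_rot: [179.9, 0.1, 131.4]
wrist_force: [1.3, -1.1, 2.8]
grip_width: 0.147
grip_force: 15.0
[ 26.3006041  -19.73070299] -36.87721657281487 32.87890534147564 32.75469888025173 0.14711935403698695
```

```bash
python3 -m crank '[{"hand":0,"x":0.00088,"y":0.00323,"z":0,"turn":-6},{"hand":0,"x":0.00088,"y":0.00323,"z":0,"turn":-6},{"hand":0,"x":0.00088,"y":0.00323,"z":0,"turn":-6},{"hand":0,"x":0.00088,"y":0.00323,"z":0,"turn":-6},{"hand":0,"x":0.00088,"y":0.00323,"z":0,"turn":-6},{"hand":0,"x":0.00088,"y":0.00323,"z":0,"turn":-6},{"hand":0,"x":0.00088,"y":0.00323,"z":0,"turn":-6},{"hand":0,"x":0.00088,"y":0.00323,"z":0,"turn":-6},{"hand":0,"x":0.00088,"y":0.00323,"z":0,"turn":-6},{"hand":0,"x":0.00088,"y":0.00323,"z":0,"turn":-6}]'
python3 - <<'E'
from h import *
s=state();d=s['ee_pos'][:2]-tow((-70,65));print(d,np.degrees(np.arctan2(d[1],d[0])),np.hypot(*d),s['q'][6],s['grip_width'])
E
```

```text
t: 6.92
ee_pos: [537.1, 161.2, 87.4]
ee_rot: [180.0, 0.3, -168.6]
wrist_force: [6.0, 0.4, -2.0]
grip_width: 0.148
grip_force: 15.0
[31.22067824 12.88257213] 22.422486919684907 33.774123439687074 79.13074011811433 0.1478763065164015
```

```bash
python3 -m crank '[{"hand":0,"x":0.00088,"y":0.00323,"z":0,"turn":-6},{"hand":0,"x":0.00088,"y":0.00323,"z":0,"turn":-6},{"hand":0,"x":0.00088,"y":0.00323,"z":0,"turn":-6},{"hand":0,"x":0.00088,"y":0.00323,"z":0,"turn":-6},{"hand":0,"x":0.00088,"y":0.00323,"z":0,"turn":-6},{"hand":0,"x":0.00088,"y":0.00323,"z":0,"turn":-6},{"hand":0,"x":0.00088,"y":0.00323,"z":0,"turn":-6},{"hand":0,"x":0.00088,"y":0.00323,"z":0,"turn":-6},{"hand":0,"x":0,"y":0,"z":0,"turn":0}]'
python3 - <<'E'
from h import *
s=state();d=s['ee_pos'][:2]-tow((-70,65));print(d,np.degrees(np.arctan2(d[1],d[0])),np.hypot(*d),s['q'][6],s['grip_width'])
for c in ['top','scene']:
    snapshot(c)
    for r in spot_point(c,'dial_left_peg')[:2]:
        p=tob(at_z(c,r['uv'],105));print(p,np.degrees(np.arctan2(p[1]-65,p[0]+70)),r['conf'])
E
```

```text
t: 7.67
ee_pos: [517.0, 180.3, 87.4]
ee_rot: [-179.9, 0.2, -120.4]
wrist_force: [2.6, 5.2, -0.8]
grip_width: 0.148
grip_force: 15.0
[11.04376749 31.96644771] 70.94099394761332 33.82038704298016 116.62104324643025 0.14829092227653168
[-75.67231601 -67.18539652] -92.45715872200238 0.69
[ 41.29622206 180.89384665] 46.15933119072537 0.25
[-62.88953074 102.00852852] 79.12426033196493 0.9
```

```bash
python3 -m crank '[{"hand":0.04,"x":0,"y":0,"z":0,"turn":0},{"hand":0.04,"x":0,"y":0,"z":0,"turn":0},{"hand":0.04,"x":0,"y":0,"z":0,"turn":0},{"hand":0.04,"x":0,"y":0,"z":0,"turn":0},{"hand":0.04,"x":0,"y":0,"z":-0.02,"turn":0},{"hand":0.04,"x":0,"y":0,"z":-0.02,"turn":0},{"hand":0.04,"x":0,"y":0,"z":-0.03,"turn":0},{"hand":0.04,"x":0,"y":0,"z":-0.03,"turn":0},{"hand":0.04,"x":0,"y":0,"z":-0.03,"turn":7},{"hand":0.04,"x":0,"y":0,"z":0,"turn":7}]'
python3 -m crank '[{"hand":0.04,"x":0,"y":0,"z":0,"turn":7},{"hand":0.04,"x":0,"y":0,"z":0,"turn":7},{"hand":0.04,"x":0,"y":0,"z":0,"turn":7},{"hand":0.04,"x":0,"y":0,"z":0,"turn":7},{"hand":0.04,"x":0,"y":0,"z":0,"turn":7},{"hand":0.04,"x":0,"y":0,"z":0,"turn":7},{"hand":0.04,"x":0,"y":0,"z":0,"turn":7},{"hand":0.04,"x":0,"y":0,"z":0,"turn":7},{"hand":0.04,"x":0,"y":0,"z":0,"turn":7},{"hand":0.04,"x":0,"y":0,"z":0,"turn":7}]' >/dev/null
python3 -m crank '[{"hand":0.04,"x":0,"y":0,"z":0,"turn":7},{"hand":0.04,"x":0,"y":0,"z":0,"turn":7},{"hand":0.04,"x":0,"y":0,"z":0,"turn":7},{"hand":0.04,"x":0,"y":0,"z":0,"turn":7},{"hand":0.04,"x":0,"y":0,"z":0,"turn":7},{"hand":0.04,"x":0,"y":0,"z":0,"turn":7},{"hand":0.04,"x":0,"y":0,"z":0,"turn":7},{"hand":0.04,"x":0,"y":0,"z":0,"turn":7},{"hand":0.04,"x":0,"y":0,"z":0,"turn":7},{"hand":0.04,"x":0,"y":0,"z":0,"turn":0}]'
python3 - <<'E'
from h import *
wlook('w3',['dial_left_peg','dial_right_peg'])
print(state()['q'][6],rows_to([520.3,-12.8,86.5],93))
for c in ['top','scene']:
    snapshot(c)
    for n,y in (('left',65),('right',-65)):
      for r in spot_point(c,f'dial_{n}_peg')[:2]:
        p=tob(at_z(c,r['uv'],105));print(c,n,p,np.degrees(np.arctan2(p[1]-y,p[0]+70)),r['conf'])
E
```

```text
t: 8.7
ee_pos: [518.1, 179.3, 222.6]
ee_rot: [-179.8, 0.5, -135.2]
wrist_force: [0.1, -0.3, -0.3]
grip_width: 0.436
grip_force: 0.0
t: 10.37
ee_pos: [515.4, 178.1, 216.6]
ee_rot: [-180.0, 0.0, 91.8]
wrist_force: [-1.2, -0.3, -0.5]
grip_width: 0.437
grip_force: 0.0
dial_left_peg [319. 225.] 0.71 world [516.1 178.8] box [-58.4  94.9]
dial_right_peg [412. 246.] 0.15 world [577.  166.8] box [ 1.9 80.1]
-16.896058325128145 (array([-0.1911, -0.0032,  0.1302]), np.float64(-0.6))
top left [-51.76714428 100.40610777] 62.753182256528056 0.6
top right [-62.26166559 -96.49941437] -76.19770790058281 0.83
scene left [-54.0459742  102.55133678] 66.98134795933537 0.83
scene right [-61.9293058  -96.95476397] -75.82545534651523 0.66
```

```bash
python3 -m crank '[{"hand":0.045,"x":-0.03,"y":-0.0005,"z":0,"turn":0},{"hand":0.045,"x":-0.03,"y":-0.0005,"z":0,"turn":0},{"hand":0.045,"x":-0.03,"y":-0.0005,"z":0,"turn":0},{"hand":0.045,"x":-0.03,"y":-0.0005,"z":0,"turn":0},{"hand":0.045,"x":-0.03,"y":-0.0005,"z":0,"turn":0},{"hand":0.045,"x":-0.03,"y":-0.0005,"z":0,"turn":0},{"hand":0.045,"x":-0.011,"y":-0.0002,"z":0,"turn":0},{"hand":0.045,"x":0,"y":0,"z":0,"turn":0}]'
python3 - <<'E'
from h import *
wlook('w4',['dial_right_peg','dial_right_axis'])
print(rows_to([520.3,-12.8,86.5],93))
E
```

```text
t: 11.48
ee_pos: [519.6, -16.5, 217.0]
ee_rot: [180.0, 0.1, 91.9]
wrist_force: [-0.3, 0.3, 1.0]
grip_width: 0.494
grip_force: 0.0
dial_right_peg [317. 223.] 0.91 world [518.6 -14.4] box [-65.  -98.2]
dial_right_axis [311. 170.] 0.9 world [513.7  16.5] box [-68.5 -67.1]
(array([-0.0015,  0.0005,  0.1302]), np.float64(-0.8))
```

```bash
python3 -m crank '[{"hand":0.04,"x":-0.0015,"y":0,"z":0.02,"turn":0},{"hand":0.04,"x":0,"y":0,"z":0.02,"turn":0},{"hand":0.04,"x":0,"y":0,"z":0.02,"turn":0},{"hand":0.04,"x":0,"y":0,"z":0.02,"turn":0},{"hand":0.04,"x":0,"y":0,"z":0.02,"turn":0},{"hand":0.04,"x":0,"y":0,"z":0.015,"turn":0},{"hand":0.04,"x":0,"y":0,"z":0.0145,"turn":0},{"hand":0.04,"x":0,"y":0,"z":0,"turn":0},{"hand":0.04,"x":0,"y":0,"z":0,"turn":0}]' 15
python3 -m crank '[{"hand":0.0,"x":0,"y":0,"z":0,"turn":0},{"hand":0.0,"x":0,"y":0,"z":0,"turn":0},{"hand":0.0,"x":0,"y":0,"z":0,"turn":0},{"hand":0.0,"x":0,"y":0,"z":0,"turn":0},{"hand":0.0,"x":0,"y":0,"z":0,"turn":0},{"hand":0.0,"x":0,"y":0,"z":0,"turn":0}]' 15
python3 - <<'E'
from h import *
s=state();d=s['ee_pos'][:2]-tow((-70,-65));print(d,np.degrees(np.arctan2(d[1],d[0])),np.hypot(*d),s['q'][6],s['grip_width'])
E
```

```text
t: 12.38
ee_pos: [519.3, -12.7, 86.8]
ee_rot: [-179.9, -0.0, 92.3]
wrist_force: [0.8, -0.4, 0.5]
grip_width: 0.432
grip_force: 0.0
t: 12.88
ee_pos: [519.9, -14.2, 87.7]
ee_rot: [180.0, -0.0, 92.2]
wrist_force: [-0.6, 0.5, 4.9]
grip_width: 0.147
grip_force: 15.0
[  7.86102084 -32.64587946] -76.46111176562519 33.578997816523454 8.526290330957803 0.14679796595540287
```

```bash
python3 -m crank '[{"hand":0,"x":0.00088,"y":0.0034,"z":0,"turn":-6.3},{"hand":0,"x":0.00088,"y":0.0034,"z":0,"turn":-6.3},{"hand":0,"x":0.00088,"y":0.0034,"z":0,"turn":-6.3},{"hand":0,"x":0.00088,"y":0.0034,"z":0,"turn":-6.3},{"hand":0,"x":0.00088,"y":0.0034,"z":0,"turn":-6.3},{"hand":0,"x":0.00088,"y":0.0034,"z":0,"turn":-6.3},{"hand":0,"x":0.00088,"y":0.0034,"z":0,"turn":-6.3},{"hand":0,"x":0.00088,"y":0.0034,"z":0,"turn":-6.3},{"hand":0,"x":0.00088,"y":0.0034,"z":0,"turn":-6.3},{"hand":0,"x":0,"y":0,"z":0,"turn":0}]'
python3 - <<'E'
from h import *
s=state();d=s['ee_pos'][:2]-tow((-70,-65));print(d,np.degrees(np.arctan2(d[1],d[0])),np.hypot(*d),s['q'][6],s['grip_width'])
E
```

```text
t: 13.72
ee_pos: [544.6, 6.4, 87.9]
ee_rot: [179.9, 0.2, 149.3]
wrist_force: [5.7, 1.6, -1.8]
grip_width: 0.145
grip_force: 15.0
[ 32.60504662 -12.05117299] -20.284850141315882 34.76089520875948 53.68881812641199 0.1454327330954962
```

```bash
python3 -m crank '[{"hand":0.04,"x":0,"y":0,"z":0,"turn":0},{"hand":0.04,"x":0,"y":0,"z":0,"turn":0},{"hand":0.04,"x":0,"y":0,"z":0,"turn":0},{"hand":0.04,"x":0,"y":0,"z":0,"turn":0},{"hand":0.04,"x":0,"y":0,"z":-0.02,"turn":0},{"hand":0.04,"x":0,"y":0,"z":-0.02,"turn":0},{"hand":0.04,"x":0,"y":0,"z":-0.03,"turn":0},{"hand":0.04,"x":0,"y":0,"z":-0.03,"turn":0},{"hand":0.04,"x":0,"y":0,"z":-0.03,"turn":0},{"hand":0.0,"x":-0.03,"y":0,"z":0,"turn":0}]'
python3 -m crank '[{"hand":0.0,"x":0.03,"y":0,"z":-0.02,"turn":-6},{"hand":0.0,"x":0.03,"y":0,"z":0,"turn":-6},{"hand":0.0,"x":0.03,"y":0,"z":0,"turn":-6},{"hand":0.0,"x":0.03,"y":0,"z":0,"turn":-6},{"hand":0.0,"x":0.03,"y":0,"z":0,"turn":-6},{"hand":0.0,"x":0,"y":0,"z":0,"turn":-4},{"hand":0.0,"x":0,"y":0,"z":0,"turn":0},{"hand":0.0,"x":0,"y":0,"z":0,"turn":0}]'
python3 - <<'E'
from h import *
wlook('w5',['dial_left_peg','dial_right_peg','latch_top','lid_bar','dial_right_axis','dial_left_axis'])
for c in ['top','scene']:
    im=snapshot(c);cv2.imwrite(f'pics/{c}5.png',im[:,:,::-1])
    for n,y in (('left',65),('right',-65)):
      for r in spot_point(c,f'dial_{n}_peg')[:2]:
        p=tob(at_z(c,r['uv'],105));print(c,n,p,np.degrees(np.arctan2(p[1]-y,p[0]+70)),r['conf'])
E
```

```text
t: 14.55
ee_pos: [567.7, -6.0, 223.5]
ee_rot: [179.7, 0.2, 149.1]
wrist_force: [1.7, 1.6, -0.3]
grip_width: 0.402
grip_force: 0.0
t: 15.22
ee_pos: [428.1, 39.0, 237.5]
ee_rot: [180.0, 0.1, -177.3]
wrist_force: [0.3, -0.1, 0.6]
grip_width: 0.003
grip_force: 0.0
top left [-52.908404    96.55796515] 61.56030254165467 0.78
top right [-38.84578593 -76.81219666] -20.764345558705354 0.57
scene left [-62.79522901  96.64527286] 77.17393383715978 0.8
scene right [-38.58894992 -78.02735035] -22.525633930322012 0.63
```

View pics/w5.png

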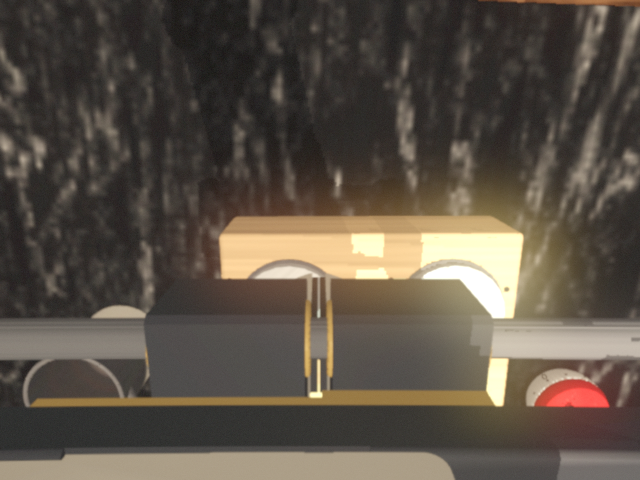

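The dials read about 66–69° and −21°, and the scene and top views agree within tolerance. The wrist view shows only the front of the box, at rows 215–400. Next I'll grip the latch tab and draw it across.

```bash
python3 - <<'E'
from h import *
print(tow((6,75)),state()['ee_pos'],rows_to(list(tow((6,75)))+[79],182.7))
E
```

```text
[581.36035545 161.89937933] [427.83494848  39.14725198 237.20543524] (array([-0.1595,  0.1149,  0.1582]), np.float64(0.2))
```

```bash
python3 -m crank '[{"hand":0.036,"x":-0.02,"y":0.0144,"z":0,"turn":0},{"hand":0.036,"x":-0.02,"y":0.0144,"z":0,"turn":0},{"hand":0.036,"x":-0.02,"y":0.0144,"z":0,"turn":0},{"hand":0.036,"x":-0.02,"y":0.0144,"z":0,"turn":0},{"hand":0.036,"x":-0.02,"y":0.0144,"z":0,"turn":0},{"hand":0.036,"x":-0.02,"y":0.0144,"z":0,"turn":0},{"hand":0.036,"x":-0.02,"y":0.0144,"z":0,"turn":0},{"hand":0.036,"x":-0.0195,"y":0.0141,"z":0,"turn":0},{"hand":0.036,"x":0,"y":0,"z":0,"turn":0},{"hand":0.036,"x":0,"y":0,"z":0.02,"turn":0}]'
python3 - <<'E'
from h import *
s=state();print(s['t'],s['ee_pos'],s['ee_rot'],tob(s['ee_pos']),rows_to(list(tow((6,75)))+[79],182.7))
wlook('w6',['latch_top'])
for c in ['top','scene']:
    snapshot(c)
    for r in spot_point(c,'latch_top')[:1]:print(c,tob(at_z(c,r['uv'],93)),r['conf'])
E
```

```text
t: 16.7
ee_pos: [583.9, 163.7, 219.8]
ee_rot: [179.9, 0.3, -177.1]
wrist_force: [0.1, 0.5, 0.8]
grip_width: 0.395
grip_force: 0.0
16.7 [583.87432183 163.74930781 219.77852298] [ 179.88037346    0.30434642 -177.06785348] [ 8.59831913 76.7294508 ] (array([ 0.0034, -0.002 ,  0.1408]), np.float64(0.2))
latch_top [317. 217.] 0.86 world [580.8 161.9] box [ 5.5 75. ]
scene [-3.02671516 68.56529841] 0.61
```

```bash
python3 -m crank '[{"hand":0.036,"x":0,"y":0,"z":0.02,"turn":0},{"hand":0.036,"x":0,"y":0,"z":0.02,"turn":0},{"hand":0.036,"x":0,"y":0,"z":0.02,"turn":0},{"hand":0.036,"x":0,"y":0,"z":0.02,"turn":0},{"hand":0.036,"x":0,"y":0,"z":0.02,"turn":0},{"hand":0.036,"x":0,"y":0,"z":0.02,"turn":0},{"hand":0.036,"x":0,"y":0,"z":0.01,"turn":0},{"hand":0.036,"x":0,"y":0,"z":0.007,"turn":0},{"hand":0.036,"x":0,"y":0,"z":0,"turn":0},{"hand":0.036,"x":0,"y":0,"z":0,"turn":0}]' 15
python3 -m crank '[{"hand":0.0,"x":0,"y":0,"z":0,"turn":0},{"hand":0.0,"x":0,"y":0,"z":0,"turn":0},{"hand":0.0,"x":0,"y":0,"z":0,"turn":0},{"hand":0.0,"x":0,"y":0,"z":0,"turn":0},{"hand":0.0,"x":0,"y":0,"z":0,"turn":0},{"hand":0.0,"x":0,"y":0,"z":0,"turn":0}]' 15
python3 -c "
from h import *
s=state();print(tob(s['ee_pos']),s['grip_width']*91.8)"
```

```text
t: 17.83
ee_pos: [581.8, 162.0, 81.1]
ee_rot: [180.0, 0.0, -177.1]
wrist_force: [0.0, 0.1, -0.3]
grip_width: 0.39
grip_force: 0.0
t: 18.33
ee_pos: [581.6, 162.1, 80.7]
ee_rot: [180.0, 0.0, -177.1]
wrist_force: [-0.1, -0.1, 3.5]
grip_width: 0.107
grip_force: 15.0
[ 6.26398287 75.1684114 ] 9.82932889724223
```

Gripped at 9.8 mm opening. Now I'll draw it 25 mm along tool −y.

```bash
python3 -m crank '[{"hand":0,"x":0,"y":-0.004,"z":0,"turn":0},{"hand":0,"x":0,"y":-0.004,"z":0,"turn":0},{"hand":0,"x":0,"y":-0.004,"z":0,"turn":0},{"hand":0,"x":0,"y":-0.004,"z":0,"turn":0},{"hand":0,"x":0,"y":-0.004,"z":0,"turn":0},{"hand":0,"x":0,"y":-0.004,"z":0,"turn":0},{"hand":0,"x":0,"y":-0.001,"z":0,"turn":0},{"hand":0,"x":0,"y":0,"z":0,"turn":0},{"hand":0,"x":0,"y":0,"z":0,"turn":0},{"hand":0,"x":0,"y":0,"z":0,"turn":0}]'
python3 -c "
from h import *
s=state();print(tob(s['ee_pos']),s['grip_width']*91.8)"
```

```text
t: 19.17
ee_pos: [582.8, 139.0, 80.7]
ee_rot: [179.8, 0.1, -177.1]
wrist_force: [-0.8, 7.5, 3.7]
grip_width: 0.109
grip_force: 15.0
[ 6.37966015 52.03160331] 9.985482609275921
```

```bash
python3 -m crank '[{"hand":0.036,"x":0,"y":0,"z":0,"turn":0},{"hand":0.036,"x":0,"y":0,"z":0,"turn":0},{"hand":0.036,"x":0,"y":0,"z":0,"turn":0},{"hand":0.036,"x":0,"y":0,"z":0,"turn":0},{"hand":0.036,"x":0,"y":0,"z":-0.02,"turn":0},{"hand":0.036,"x":0,"y":0,"z":-0.02,"turn":0},{"hand":0.036,"x":0,"y":0,"z":-0.02,"turn":0},{"hand":0.036,"x":0,"y":0,"z":-0.02,"turn":0},{"hand":0.0,"x":0,"y":0,"z":0,"turn":0},{"hand":0.0,"x":0,"y":0,"z":0,"turn":0}]'
python3 -m crank '[{"hand":0.0,"x":-0.005,"y":-0.017,"z":0,"turn":0},{"hand":0.0,"x":-0.005,"y":-0.017,"z":0,"turn":0},{"hand":0.0,"x":-0.006,"y":-0.017,"z":0,"turn":0},{"hand":0.0,"x":0,"y":0,"z":0,"turn":0},{"hand":0.0,"x":0,"y":0,"z":0,"turn":0}]'
python3 - <<'E'
from h import *
print(tob(state()['ee_pos']))
wlook('w7',['lid_bar','latch_top'])
for c in ['top','scene']:
    snapshot(c)
    for l,z in (('latch_top',93),('lid_bar',104),('dial_left_peg',105),('dial_right_peg',105)):
      for r in spot_point(c,l)[:1]:print(c,l,tob(at_z(c,r['uv'],z)),r['conf'])
E
```

```text
t: 20.0
ee_pos: [583.3, 136.7, 161.2]
ee_rot: [180.0, 0.1, -177.2]
wrist_force: [0.2, 0.2, -0.7]
grip_width: 0.296
grip_force: 0.0
t: 20.42
ee_pos: [600.8, 85.2, 158.9]
ee_rot: [-180.0, -0.1, -177.3]
wrist_force: [0.0, 0.5, -0.5]
grip_width: 0.005
grip_force: 0.0
[21.77810929 -2.55762561]
lid_bar [321. 318.] 0.79 world [636.4  87.2] box [57.5 -2.2]
latch_top [418. 220.] 0.71 world [581.8 136.6] box [ 5.2 49.7]
top dial_left_peg [-55.1540903   96.10846308] 0.59
top dial_right_peg [-34.64475237 -74.84189905] 0.39
scene latch_top [-7.34030526 46.85514033] 0.41
scene lid_bar [43.49488106 -8.06705735] 0.8
scene dial_left_peg [-53.57241685  99.27412707] 0.7
scene dial_right_peg [-43.67122494 -82.04391186] 0.75
```

```bash
python3 -m crank '[{"hand":0.0,"x":0,"y":0,"z":0.02,"turn":0},{"hand":0.0,"x":0,"y":0,"z":0.02,"turn":0},{"hand":0.0,"x":0,"y":0,"z":0.02,"turn":0},{"hand":0.0,"x":0,"y":0,"z":0.013,"turn":0},{"hand":0.0,"x":0,"y":0,"z":0,"turn":0},{"hand":0.0,"x":0,"y":0,"z":0,"turn":0}]'
python3 -m crank '[{"hand":0.0,"x":-0.006,"y":0,"z":0,"turn":0},{"hand":0.0,"x":-0.006,"y":0,"z":0,"turn":0},{"hand":0.0,"x":-0.006,"y":0,"z":0,"turn":0},{"hand":0.0,"x":-0.006,"y":0,"z":0,"turn":0},{"hand":0.0,"x":-0.006,"y":0,"z":0,"turn":0},{"hand":0.0,"x":-0.006,"y":0,"z":0,"turn":0},{"hand":0.0,"x":-0.006,"y":0,"z":0,"turn":0},{"hand":0.0,"x":-0.006,"y":0,"z":0,"turn":0},{"hand":0.0,"x":-0.006,"y":0,"z":0,"turn":0},{"hand":0.0,"x":-0.006,"y":0,"z":0,"turn":0}]'
python3 - <<'E'
from h import *
print(tob(state()['ee_pos']))
E
```

```text
t: 21.57
ee_pos: [600.8, 86.7, 86.9]
ee_rot: [-180.0, -0.1, -177.1]
wrist_force: [0.3, 0.7, 0.3]
grip_width: 0.006
grip_force: 0.0
t: 22.4
ee_pos: [661.6, 89.9, 87.2]
ee_rot: [180.0, -0.0, -177.1]
wrist_force: [-1.4, -0.2, 1.5]
grip_width: 0.005
grip_force: 1.0
[82.77293217 -0.73574128]
```

```bash
python3 -m crank '[{"hand":0.0,"x":-0.004,"y":0,"z":0,"turn":0},{"hand":0.0,"x":-0.004,"y":0,"z":0,"turn":0},{"hand":0.0,"x":-0.004,"y":0,"z":0,"turn":0},{"hand":0.0,"x":-0.004,"y":0,"z":0,"turn":0},{"hand":0.0,"x":-0.004,"y":0,"z":0,"turn":0},{"hand":0.0,"x":-0.004,"y":0,"z":0,"turn":0},{"hand":0.0,"x":0,"y":0,"z":0,"turn":0},{"hand":0.0,"x":0,"y":0,"z":0,"turn":0}]'
python3 - <<'E'
from h import *
print(tob(state()['ee_pos']))
wlook('w8',['lid_bar'])
E
```

```text
t: 23.07
ee_pos: [685.6, 90.9, 87.2]
ee_rot: [-180.0, 0.0, -177.1]
wrist_force: [-0.3, -0.9, -0.2]
grip_width: 0.004
grip_force: 0.0
[106.77413479  -0.80679286]
lid_bar [322. 362.] 0.77 world [703.6  92.2] box [124.8  -0.3]
```

```bash
python3 -m crank '[{"hand":0.0,"x":-0.002,"y":0,"z":0,"turn":0},{"hand":0.0,"x":-0.002,"y":0,"z":0,"turn":0},{"hand":0.0,"x":-0.001,"y":0,"z":0,"turn":0},{"hand":0.0,"x":0,"y":0,"z":0,"turn":0}]'
python3 -m crank '[{"hand":0.0,"x":-0.001,"y":0,"z":0,"turn":0},{"hand":0.0,"x":-0.001,"y":0,"z":0,"turn":0},{"hand":0.0,"x":-0.001,"y":0,"z":0,"turn":0},{"hand":0.0,"x":0,"y":0,"z":0,"turn":0}]'
```

```text
t: 23.5
ee_pos: [688.9, 91.2, 87.2]
ee_rot: [-180.0, -0.1, -177.1]
wrist_force: [-6.2, -0.5, 4.8]
grip_width: 0.002
grip_force: 3.1
t: 23.83
ee_pos: [688.9, 91.1, 87.1]
ee_rot: [-180.0, -0.5, -177.1]
wrist_force: [-17.7, -2.5, 13.8]
grip_width: 0.01
grip_force: 9.0
```

The lid is at its stop: the tool no longer advances and the force is rising. I'll back off, lift clear and check.

```bash
python3 -m crank '[{"hand":0.0,"x":0.004,"y":0,"z":0,"turn":0},{"hand":0.0,"x":0.01,"y":0,"z":0,"turn":0},{"hand":0.0,"x":0.01,"y":0,"z":-0.02,"turn":0},{"hand":0.0,"x":0.01,"y":0,"z":-0.03,"turn":0},{"hand":0.0,"x":0,"y":0,"z":-0.03,"turn":0},{"hand":0.0,"x":0,"y":0,"z":-0.03,"turn":0},{"hand":0.0,"x":0.03,"y":0,"z":-0.03,"turn":0},{"hand":0.0,"x":0.03,"y":0,"z":-0.03,"turn":0},{"hand":0.0,"x":0.03,"y":0,"z":-0.02,"turn":0},{"hand":0.0,"x":0.03,"y":0,"z":0,"turn":0}]'
python3 -m crank '[{"hand":0.0,"x":0.03,"y":0,"z":0,"turn":0},{"hand":0.0,"x":0.03,"y":0,"z":0,"turn":0},{"hand":0.0,"x":0.03,"y":0,"z":0,"turn":0},{"hand":0.0,"x":0.03,"y":0,"z":0,"turn":0},{"hand":0.0,"x":0,"y":0.03,"z":0,"turn":0},{"hand":0.0,"x":0,"y":0.03,"z":0,"turn":0},{"hand":0.0,"x":0,"y":0.03,"z":0,"turn":0},{"hand":0.0,"x":0,"y":0.03,"z":0,"turn":0},{"hand":0.0,"x":0,"y":0.03,"z":0,"turn":0},{"hand":0.0,"x":0,"y":0.03,"z":0,"turn":0}]'
python3 -m crank '[{"hand":0.0,"x":0,"y":0.03,"z":0,"turn":0},{"hand":0.0,"x":0,"y":0.03,"z":0,"turn":0},{"hand":0.0,"x":0,"y":0.03,"z":0,"turn":0},{"hand":0.0,"x":0,"y":0.03,"z":0,"turn":0},{"hand":0.0,"x":0,"y":0,"z":0,"turn":0},{"hand":0.0,"x":0,"y":0,"z":0,"turn":0}]' >/dev/null
python3 - <<'E'
from h import *
for c in ['top','scene']:
    im=snapshot(c)
    if c=='top': cv2.imwrite('pics/top9c.png',cv2.resize(im[130:350,150:420,::-1],None,fx=2.7,fy=2.7,interpolation=cv2.INTER_CUBIC))
    for l,z in (('latch_top',93),('lid_bar',104),('dial_left_peg',105),('dial_right_peg',105)):
      for r in spot_point(c,l)[:1]:print(c,l,tob(at_z(c,r['uv'],z)),r['conf'])
E
```

```text
t: 24.67
ee_pos: [541.6, 84.3, 280.9]
ee_rot: [179.9, 0.5, -177.1]
wrist_force: [0.7, 0.6, 1.1]
grip_width: 0.008
grip_force: 0.0
t: 25.5
ee_pos: [411.6, 259.1, 276.6]
ee_rot: [180.0, 0.1, -177.2]
wrist_force: [1.1, -0.4, 0.7]
grip_width: 0.001
grip_force: 0.0
top latch_top [ 5.70313377 52.0347963 ] 0.44
top lid_bar [119.05944154   4.49266385] 0.63
top dial_left_peg [-52.28453623  94.48435668] 0.89
top dial_right_peg [-36.57141024 -76.02313871] 0.56
scene latch_top [-5.35585146 50.36160182] 0.58
scene lid_bar [101.52171259 -12.12806358] 0.68
scene dial_left_peg [-61.98055208  90.34662056] 0.56
scene dial_right_peg [-43.72827504 -88.81529025] 0.81
```

View pics/top9c.png

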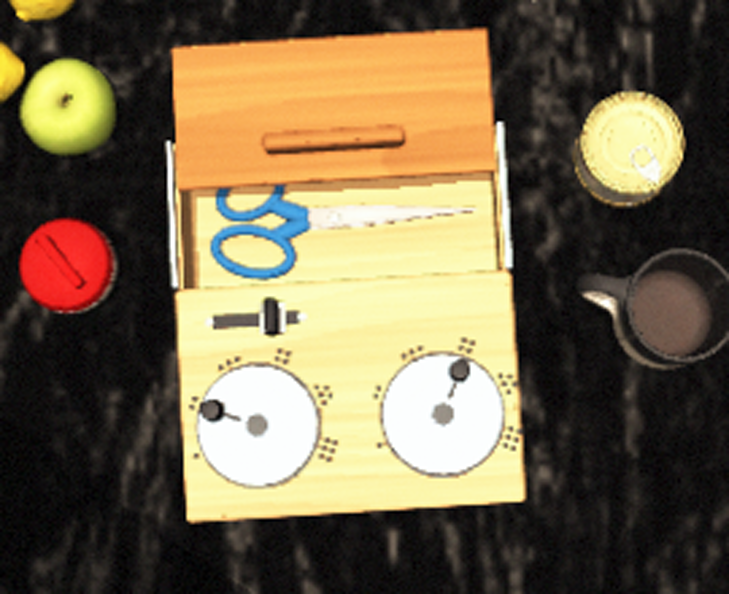

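The picture shows the lid back with the scissors bare. The latch tab is across at (271,317), the left peg points at 2 (211,409) and the right peg at 4 (459,370). The mug, timer and tin have not moved, and the arm is clear.

```bash
python3 -c "
from station import *
print(job_done())"
```

```text
the job is handed in; nothing more can be done
None
```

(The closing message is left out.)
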